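# Fetch the flux cone from behind the jars

### The job

The white flux cone stands hemmed in by three jars on the plywood caddy. First move all three jars aside, standing on the square grey mat, then take the cone and stand it upright in the middle of the shallow white dish while the jars wait on the mat, and at last put every jar back upright in the middle of the same seat of the caddy where it stood before. Keep everything upright and leave the other things on the bench where they are.

Things in the scene. Friction and masses are not known exactly. Their poses are not given: they have to be found in the camera images.
- small_jar: loose closed glass jar with a round screw cap (blue), 38 mm in diameter (cap 34 mm), 54 mm high, about 85 g, standing upright; origin: centre of its underside, z up along its axis. The narrowest and tallest of the three jars. Stands at the start on one of the three jar seats of the caddy (which one varies)
- middle_jar: loose closed glass jar with a round screw cap (black), 44 mm in diameter (cap 40 mm), 47 mm high, about 85 g, standing upright; origin: centre of its underside, z up along its axis. The lowest of the three jars. Stands at the start on one of the three jar seats of the caddy (which one varies)
- large_jar: loose closed glass jar with a round screw cap (cream white), 48 mm in diameter (cap 44 mm), 52 mm high, about 85 g, standing upright; origin: centre of its underside, z up along its axis. The widest of the three jars. Stands at the start on one of the three jar seats of the caddy (which one varies)
- cone: loose blunt off-white borax cone, a short nearly cylindrical block 35 mm in diameter at the foot, slightly narrower above, 34 mm high with a sloping top, no cap, about 45 g; origin: centre of its underside, z up. Stands at the start on the caddy's middle seat, only a few mm from the jars and from the back board
- dish: fixed shallow round white ceramic dish, outside diameter 84 mm at the rim, 10 mm high, wall 5 mm, flat inner floor 5 mm above the bench and at least 62 mm wide; origin: centre of its underside on the bench, z up
- mat: fixed square grey plastic mat, 150 x 150 x 3 mm, free at the start, the side area for the jars; origin: centre of its underside on the bench, x and y along its sides
- caddy: fixed plywood board 120 mm (x) x 156 mm (y) x 6 mm with four flush round seats (cork discs); origin: centre of its underside on the bench, top 6 mm above it. In its frame the cone's seat is at x +15, y 0 mm; the jar seats are at x +15, y +45 (left), x +15, y -45 (right) and x -30, y 0 mm (front). A back board 46 mm wide (y), 8 mm thick, rising to 42 mm above the bench, stands behind the cone's seat at x 37 to 46 mm, with two small gussets behind it
- loupe: loose small folded grey metal eye loupe, 24 x 32 x 19 mm; origin: centre of its underside. Bystander, not part of the job: leave it where it lies
- tweezers: loose steel tweezers lying flat, 13 x 165 x 10 mm, long axis y; origin: centre of the underside. Bystander, not part of the job: leave it where it lies
- wax_lump: loose yellow lump of wax, 41 x 50 x 19 mm; origin: centre of its underside. Bystander, not part of the job: leave it where it lies
There are look-alikes about, which are no part of the job. What is shaped like the small_jar but orange or red is not meant.

How it is judged:
On the way, in this order (a step that is already met when the one before it is completed fails the run):
1. all three jars stand released on the mat (x of small_jar in the frame of mat between -0.075 and 0.075 m and y of small_jar in the frame of mat between -0.075 and 0.075 m and z of each of small_jar, middle_jar, large_jar in the frame of mat below 0.01 m and linear speed of each of small_jar, middle_jar, large_jar below 0.02 m/s and angle between each of small_jar, middle_jar, large_jar's own z axis and vertical below 0.3 rad and contact force between the fingers and small_jar below 0.1 N and x of middle_jar in the frame of mat between -0.075 and 0.075 m and y of middle_jar in the frame of mat between -0.075 and 0.075 m and contact force between the fingers and middle_jar below 0.1 N and x of large_jar in the frame of mat between -0.075 and 0.075 m and y of large_jar in the frame of mat between -0.075 and 0.075 m and contact force between the fingers and large_jar below 0.1 N), for 0.2 s.
2. the cone stands released in the dish while the three jars stand on the mat (all of step 1 and horizontal distance between cone and dish below 0.015 m and z of cone in the frame of dish below 0.01 m and linear speed of cone below 0.02 m/s and angle between cone's own z axis and vertical below 0.3 rad and contact force between the fingers and cone below 0.1 N), for 0.2 s.
At the end, for the whole second after the job is handed in: The cone stands upright on the dish's floor within 15 mm of its centre, and each jar stands upright on the caddy within 15 mm of where it stood at the start; all are released and at rest (horizontal distance between cone and dish below 0.015 m and z of cone in the frame of dish below 0.01 m and linear speed of each of cone, small_jar, middle_jar, large_jar below 0.02 m/s and angle between each of cone, small_jar, middle_jar, large_jar's own z axis and vertical below 0.3 rad and contact force between the fingers and cone below 0.1 N and distance of each of small_jar, middle_jar, large_jar from where it was at the start of the episode below 0.015 m and contact force between the fingers and small_jar below 0.1 N and contact force between the fingers and middle_jar below 0.1 N and contact force between the fingers and large_jar below 0.1 N); the robot touches nothing.
It fails at once if a jar or the cone is tipped by more than 40 degrees (angle between any of small_jar, middle_jar, large_jar, cone's own z axis and vertical above 0.7 rad).
It fails at once if the loupe, tweezers or wax is moved by more than 30 mm (distance of any of loupe, tweezers, wax_lump from where it was at the start of the episode above 0.03 m).
It also fails if it takes over 144 s, if anything falls off the work surface, if the arm or the gripper's body presses on something with over 40 N, if the wrist force passes 120 N, or if a joint passes its speed limit or range.

### The arm

A 6-joint arm with a two-finger parallel gripper is mounted at the origin on a cart in front of the work surface, level with it; the furniture and walls round the work are solid. World frame = base frame: x ahead of the robot, y to its left, z up, the work surface at z = 0. Lengths are in m, angles in rad, forces in N, time in s.
With the tool pointing down it reaches from about 0.325 to 0.775 m from the base axis. Payload 5.5 kg.
Tool frame: the origin (TCP) lies between the finger pads; the fingertips stand 8 mm ahead of it and the grasp point (between the pads) lies 11 mm behind it (tcp_to_tips is the distance from the TCP to the fingertips, in m); z points along the fingers, y is the direction in which the jaws open and shut (so a half turn about z gives the same grasp; the last joint's range is limited). The gripper opens to 88 mm and grips with 3 to 60 N. Pads are 20 mm wide; open, the fingers measure 115 mm over their backs; the gripper's body (75 mm by 178 mm) begins 61 mm behind the grasp point.
Start: joints at [1.239, 0.091, 1.231, -0, 1.82, -0.057], TCP at [0.163, 0.578, 0.231] pointing down, gripper open.
Joint ranges: [-2.87, 2.87], [-0.86, 2.18], [0.17, 2.46], [-1.51, 4.65], [0.06, 2.69], [-2.65, 2.65]. Speed limits (rad/s): [2.57, 2.57, 3.01, 3.14, 3.14, 3.14].

### API

Orientations are given as a unit quaternion [w, x, y, z].
In Python, from bench import * gives the robot as it stands. Calls block until the motion is done:
- move_to(position, orientation): joint-space move of the TCP to a pose.
- move_l(position, speed=0.15, orientation=None): straight line of the TCP; orientation=None keeps the orientation; speed is the mean speed in m/s.
- movej(angles): joint-space move.
- gripper_open() and close(): open the fingers fully, or close them until they stop; the grip force is fixed at half the most.
- hold(seconds).
- inverse_kinematics(position, orientation): joint angles nearest the present ones, or None.
- state(): the state.
- get_image(name): name is "scene" or "top"; returns a dict with "frame" (400x640x3 uint8, blue, green, red), "depth" (400x640 float32, m along the optical axis (not along the pixel's ray), 0 where there is no reading), "camera_matrix" (3x3 intrinsics, pixels), "view" (4x4, takes a point from world to camera coordinates). Camera axes: x right, y up, looking along -z (the intrinsics and any distortion apply to the point x, -y, -z); pixel columns grow to the right and rows downward; lengths in m; the calibration is good to about 2 mm. A picture is of the moment at which its call begins.
A pose or a line that the arm cannot do raises IKError and nothing moves.
- job_done(): hands the job in, once; it reports no verdict.
The state is a dict: "time": time; "joint_pos": joint angles; "dq": joint speeds; "joint_torque": joint torques, N m; "ee_pos": TCP position; "ee_rot": TCP orientation; "ft_force": force on the tool from outside, world axes, zero at the start; "moment": the same for the moment, N m; "finger_gap": finger opening in m.
Only numpy, scipy, OpenCV 4.12 (cv2) and the standard library are available. Lean on these libraries where they do the work, as an engineer would, in place of code of your own. Each camera call takes 0.05 s, during which the arm holds its last target. There are 200 camera calls.

## Working session

There is one attempt and no reset: what is moved stays moved. The work goes in short steps, each a Python script; the robot and the scene stay as the last script left them, time stands still between calls to the robot, and variables do not carry over. Pictures are saved under pics/ and viewed, about 12 in all and at most 16, crops included, and the job is handed in when it is done.

```bash
mkdir -p pics; ls; python3 - <<'E'
from bench import *
import cv2,numpy as np
for n in("scene","top"):
    d=get_image(n);cv2.imwrite(f"pics/{n}0.png",d["frame"]);np.savez(f"{n}0.npz",**d)
    print(n,d["camera_matrix"].tolist(),d["view"].round(3).tolist(),{k:(np.shape(v)) for k,v in d.items()})
print(state())
E
```

```text
pics
scene [[466.9536707099649, 0.0, 314.829934260213], [0.0, 466.9536707099649, 197.24993413559037], [0.0, 0.0, 1.0]] [[-0.904, -0.427, -0.001, 0.377], [0.227, -0.482, 0.846, -0.26], [-0.362, 0.765, 0.533, -0.597], [0.0, 0.0, 0.0, 1.0]] {'frame': (400, 640, 3), 'depth': (400, 640), 'camera_matrix': (3, 3), 'view': (4, 4)}
top [[452.5284710986889, 0.0, 318.44929850556844], [0.0, 452.5284710986889, 198.26305750799912], [0.0, 0.0, 1.0]] [[-0.002, -1.0, -0.014, -0.181], [0.997, -0.003, 0.073, -0.501], [-0.073, -0.014, 0.997, -1.021], [0.0, 0.0, 0.0, 1.0]] {'frame': (400, 640, 3), 'depth': (400, 640), 'camera_matrix': (3, 3), 'view': (4, 4)}
{'time': 0.1, 'joint_pos': array([ 1.23929159e+00,  9.17766392e-02,  1.23176887e+00, -4.05987846e-05,
        1.81980185e+00, -5.67125063e-02]), 'dq': array([ 0.00179124, -0.00306364, -0.00311017,  0.00116793, -0.00035598,
       -0.00090483]), 'joint_torque': array([ 2.25829033e-03, -4.47860527e+01, -4.07570851e+01,  7.01607973e-02,
        2.83716054e-02, -1.10933984e-04]), 'ee_pos': array([0.16274643, 0.57723981, 0.22962217]), 'ee_rot': array([-1.49926195e-04,  1.36969122e-01,  9.90574929e-01, -8.64671959e-04]), 'ft_force': array([ 1.13296163,  0.52306123, -0.15548415]), 'moment': array([ 0.0257757 ,  0.02466402, -0.01393677]), 'finger_gap': 0.0877371015030431}
```

View pics/top0.png

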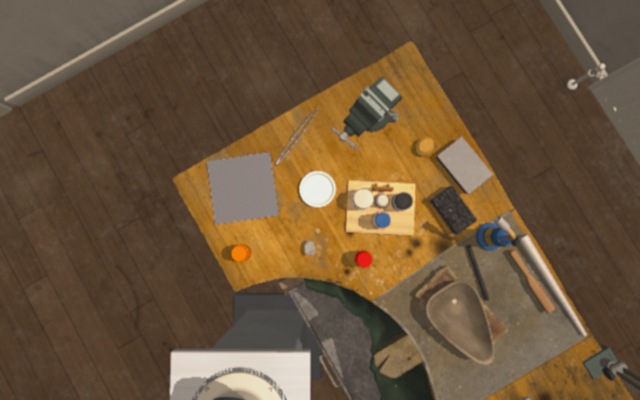

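View pics/scene0.png

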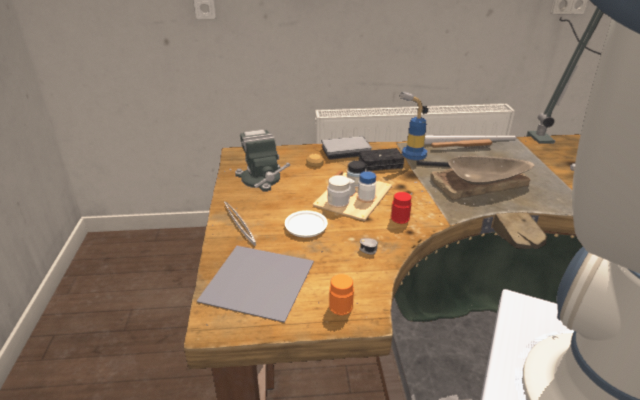

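Top: mat at about (243,188), dish (317,189), caddy centred at about (381,207) with cream jar (left seat, 363,199), black (right, 402,201), blue (front, 382,220), cone (382,200). The orange (240,253) and red (364,260) jars are decoys; the loupe is at (309,248), tweezers at (297,136), wax at (425,147). Enlarging next.

```bash
cat > h.py <<'E'
import numpy as np,cv2
def px2w(d,u,v,z):
    K=d["camera_matrix"];V=d["view"];R=V[:3,:3];t=V[:3,3]
    r=np.linalg.inv(K)@[u,v,1];r=R.T@(r*[1,-1,-1]);c=-R.T@t
    return (c+r*(z-c[2])/r[2])
def w2px(d,p):
    q=d["view"][:3,:3]@p+d["view"][:3,3];q=d["camera_matrix"]@(q*[1,-1,-1]);return q[:2]/q[2]
def cloud(d):
    v,u=np.mgrid[:400,:640];z=d["depth"];K=d["camera_matrix"]
    P=np.stack([(u-K[0,2])*z/K[0,0],-(v-K[1,2])*z/K[1,1],-z],-1)
    return (P-d["view"][:3,3])@d["view"][:3,:3]
E
python3 - <<'E'
from h import *
d=dict(np.load("top0.npz"));f=d["frame"]
a=cv2.resize(f[170:245,335:425],None,fx=8,fy=8,interpolation=cv2.INTER_CUBIC)
cv2.imwrite("pics/c1.png",a)
d2=dict(np.load("scene0.npz"));g=d2["frame"]
cv2.imwrite("pics/c2.png",cv2.resize(g[155:230,310:410],None,fx=8,fy=8,interpolation=cv2.INTER_CUBIC))
P=cloud(d)
for n,(u,v) in dict(large=(363,199),mid=(402,201),small=(382,220),cone=(382,200),dish=(317,189),mat=(243,188),table=(300,220),loupe=(309,248),wax=(425,147),red=(364,260),orange=(240,253)).items(): print(n,P[v,u].round(4))
# mat corners by segmentation
hsv=cv2.cvtColor(f,cv2.COLOR_BGR2HSV)
roi=np.zeros(f.shape[:2],np.uint8);roi[140:235,195:290]=1
m=((hsv[...,1]<60)*roi).astype(np.uint8)
c=max(cv2.findContours(m,0,2)[0],key=cv2.contourArea);r=cv2.minAreaRect(c);print(r,px2w(d,*r[0],.003));print([px2w(d,*q,.003)[:2].round(3) for q in cv2.boxPoints(r)])
roi[:]=0;roi[165:212,296:338]=1
m=((hsv[...,1]<60)*roi).astype(np.uint8);c=max(cv2.findContours(m,0,2)[0],key=cv2.contourArea);r=cv2.minEnclosingCircle(c);print(r,px2w(d,*r[0],.01))
E
```

```text
large [ 0.4958 -0.281   0.0578]
mid [ 0.4916 -0.3679  0.0499]
small [ 0.4495 -0.3221  0.0584]
cone [ 0.4948 -0.3251  0.0384]
dish [ 0.5235 -0.1789  0.0014]
mat [ 0.526  -0.0066  0.0053]
table [ 0.4514 -0.1391 -0.0018]
loupe [ 0.3873 -0.1608  0.0195]
wax [ 0.6195 -0.4296  0.0111]
red [ 0.3624 -0.2822  0.0553]
orange [ 0.378  -0.0105  0.0554]
((242.0400390625, 187.780029296875), (62.932498931884766, 63.781028747558594), 81.8698959350586) [ 0.52677656 -0.0039236   0.003     ]
[array([0.59 , 0.081]), array([ 0.611, -0.067]), array([ 0.464, -0.088]), array([0.444, 0.058])]
((316.8157958984375, 188.76315307617188), 18.12496566772461) [ 0.52323457 -0.17858783  0.01      ]
```

View pics/c1.png

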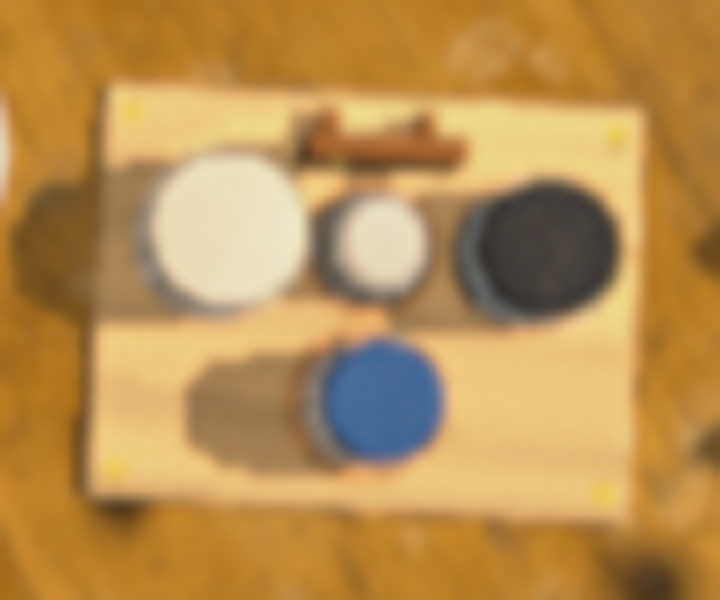

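View pics/c2.png

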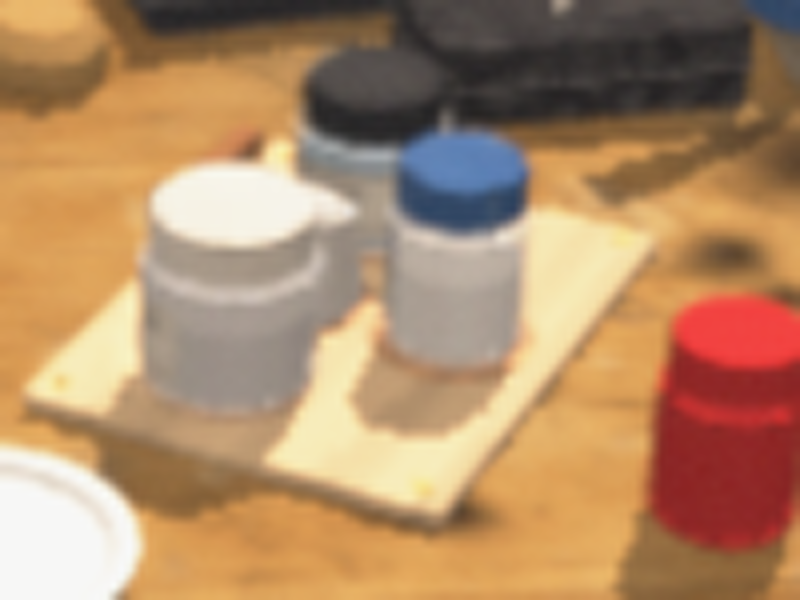

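```bash
cat >> h.py <<'E'
def Q(psi):  # tool down, jaw axis at angle psi from world y (ccw)
    a=psi/2; n=np.array([-np.sin(a),np.cos(a)]); return np.array([0,n[0],n[1],0.])
E
python3 - <<'E'
from bench import *
from h import *
d=dict(np.load("top0.npz"));f=lambda x,y:(335+(x+.5)/8-.5,170+(y+.5)/8-.5)
# corners: back-left, back-right, front-right, front-left
W=np.array([px2w(d,*f(*c),.006)[:2] for c in [(106,85),(645,106),(630,520),(90,496)]])
L=np.array([[60,78],[60,-78],[-60,-78],[-60,78]])/1e3
A,_=cv2.estimateAffinePartial2D(L,W);print("scale",np.linalg.norm(A[:,0]),"yaw",np.degrees(np.arctan2(A[1,0],A[0,0])),A[:,2])
s=np.linalg.norm(A[:,0]);R=A[:,:2]/s
for n,l,c,z in [("large",(15,45),(228,230),.058),("mid",(15,-45),(548,248),.053),("small",(-30,0),(382,401),.060),("cone",(15,0),(379,235),.04)]:
    print(n,"seat",(R@np.array(l)/1e3+A[:,2]).round(4),"cap",px2w(d,*f(*c),z)[:2].round(4))
for p in [(.49,-.28,.03),(.49,-.37,.03),(.527,.05,.03),(.527,-.046,.03)]:
    for k in(-np.pi/2,np.pi/2):print(p,k,np.round(inverse_kinematics(p,Q(k)),2))
print(np.round(inverse_kinematics((.45,-.32,.03),Q(0)),2))
E
```

```text
scale 0.9964679392213149 yaw -2.656326230990034 [ 0.48041347 -0.32557245]
large seat [ 0.4975 -0.2813] cap [ 0.4973 -0.2811]
mid seat [ 0.4933 -0.3712] cap [ 0.4924 -0.3697]
small seat [ 0.4504 -0.3242] cap [ 0.4502 -0.3226]
cone seat [ 0.4954 -0.3263] cap [ 0.4971 -0.3248]
(0.49, -0.28, 0.03) -1.5707963267948966 [-0.58  0.05  1.63 -0.    1.46 -0.58]
(0.49, -0.28, 0.03) 1.5707963267948966 [-0.58  0.05  1.63 -0.    1.46  2.56]
(0.49, -0.37, 0.03) -1.5707963267948966 [-0.7   0.18  1.49 -0.    1.47 -0.7 ]
(0.49, -0.37, 0.03) 1.5707963267948966 [-0.7   0.18  1.49 -0.    1.47  2.44]
(0.527, 0.05, 0.03) -1.5707963267948966 [ 0.03 -0.04  1.72 -0.    1.46  0.03]Traceback (most recent call last):
  File "<stdin>", line 12, in <module>
    return _wrapfunc(a, 'round', decimals=decimals, out=out)
    return _wrapit(obj, method, *args, **kwds)
    result = getattr(arr, method)(*args, **kwds)
TypeError: unsupported operand type(s) for *: 'NoneType' and 'float'
```

```bash
cat >> h.py <<'E'
Y=np.radians(-2.66); JX=Q(-np.pi/2+Y); JY=Q(Y); MX=Q(-np.pi/2); ZT=.17
SEAT=dict(large=(.4974,-.2812),mid=(.4929,-.3705),small=(.4503,-.3234),cone=(.4960,-.3256))
MAT=dict(large=(.527,.048),mid=(.527,-.048),small=(.527,-.001)); DISH=(.5233,-.1786)
OR=dict(large=JX,mid=JX,small=JY,cone=JY)
def pick(b,xy,z,q,zt=ZT):
    b.move_to([*xy,zt],q); b.move_l([*xy,z+.03],.2); b.move_l([*xy,z],.06); b.close()
    print("gap",round(b.state()["finger_gap"],4),"F",b.state()["ft_force"].round(1)); b.move_l([*xy,zt],.2)
    print("gap lifted",round(b.state()["finger_gap"],4))
def place(b,xy,z,q,zt=ZT):
    b.move_to([*xy,zt],q); b.move_l([*xy,z+.02],.2); b.move_l([*xy,z+.001],.04)
    print("F",b.state()["ft_force"].round(1),b.state()["ee_pos"].round(4)); b.gripper_open(); b.hold(.1); b.move_l([*xy,zt],.2); print("t",round(b.state()["time"],1))
def shot(b,n):
    d=b.get_image("top");np.savez(n+".npz",**d);return d
E
python3 - <<'E'
import bench as b
from h import *
pick(b,SEAT["large"],.020,JX)
place(b,MAT["large"],.017,MX)
d=shot(b,"t1");f=d["frame"]
cv2.imwrite("pics/t1.png",cv2.resize(f[140:290,190:430],None,fx=3.3,fy=3.3,interpolation=cv2.INTER_CUBIC))
E
```

```text
gap 0.0469 F [0.7 0.3 0.7]
gap lifted 0.0468
F [-0.3 -0.5 -0.8] [0.5269 0.048  0.0178]
t 10.8
```

View pics/t1.png

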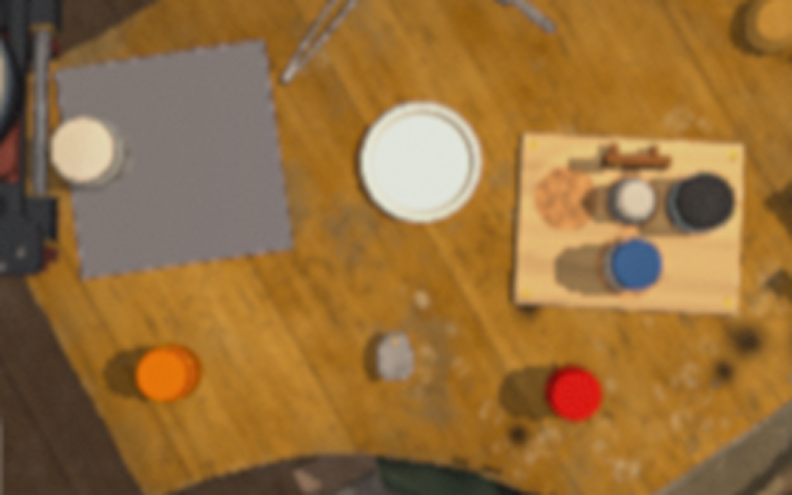

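The large jar stands on the mat, base at about (95,152) in the crop; the caddy's left seat is empty and its neighbours did not move. I'll go on with the other two jars.

```bash
python3 - <<'E'
import bench as b
from h import *
for n in("mid","small"):
    pick(b,SEAT[n],.020,OR[n]); place(b,MAT[n],.017,MX)
b.move_to([*SEAT["cone"],.25],JY)
d=shot(b,"t2s");f=d["frame"]
s=b.get_image("scene")["frame"]
b.move_to([.42,-.12,.25],JY)
f2=b.get_image("top")["frame"]
z=lambda im,r,k:cv2.resize(im[r[0]:r[1],r[2]:r[3]],None,fx=k,fy=k,interpolation=cv2.INTER_CUBIC)
cv2.imwrite("pics/t2.png",np.vstack([z(f2,(145,235,190,430),3.3),z(s,(150,330,200,440),3.3)[:300]]))
E
```

```text
gap 0.0433 F [-0.8 -0.1  0.7]
gap lifted 0.0433
F [ 0.4  0.3 -0.4] [ 0.5269 -0.0479  0.0178]
t 20.0
gap 0.0366 F [0.1 1.  0.2]
gap lifted 0.0366
F [ 0.1  0.1 -1. ] [ 0.5269 -0.001   0.0178]
t 30.2
```

View pics/t2.png

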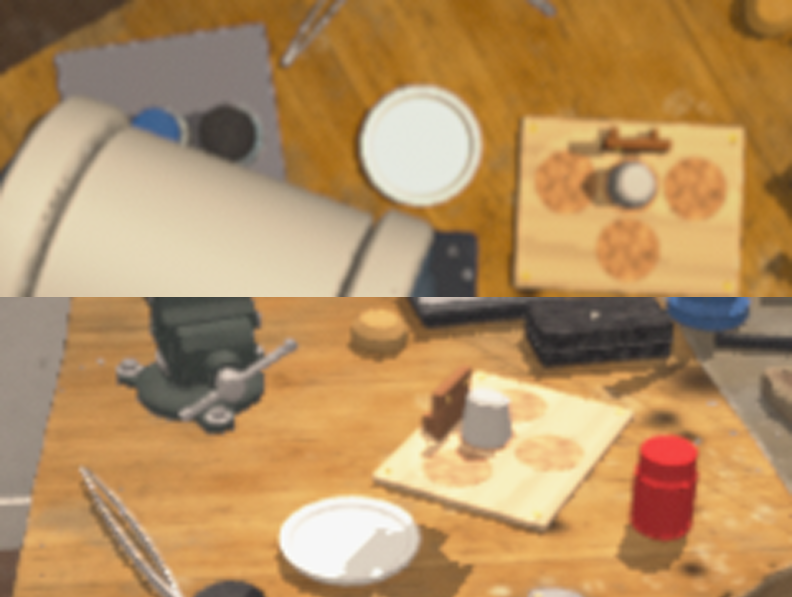

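The cone stands alone on its seat, and the blue and black jars are upright on the mat. Next I'll move the cone to the dish.

```bash
python3 - <<'E'
import bench as b
from h import *
pick(b,SEAT["cone"],.0205,JY)
place(b,DISH,.0195,JY)
b.move_to([.45,-.36,.28],JY)
s=b.get_image("scene")["frame"];d=shot(b,"t3");f2=d["frame"]
z=lambda im,r,k:cv2.resize(im[r[0]:r[1],r[2]:r[3]],None,fx=k,fy=k,interpolation=cv2.INTER_CUBIC)
cv2.imwrite("pics/t3.png",np.vstack([z(f2,(145,225,200,400),3.5),z(s,(190,290,200,400),3.5)]))
E
```

```text
gap 0.0311 F [-0.4  0.7 -0.7]
gap lifted 0.0315
F [-0.1 -0.1  0.1] [ 0.5232 -0.1785  0.0203]
t 41.2
```

View pics/t3.png

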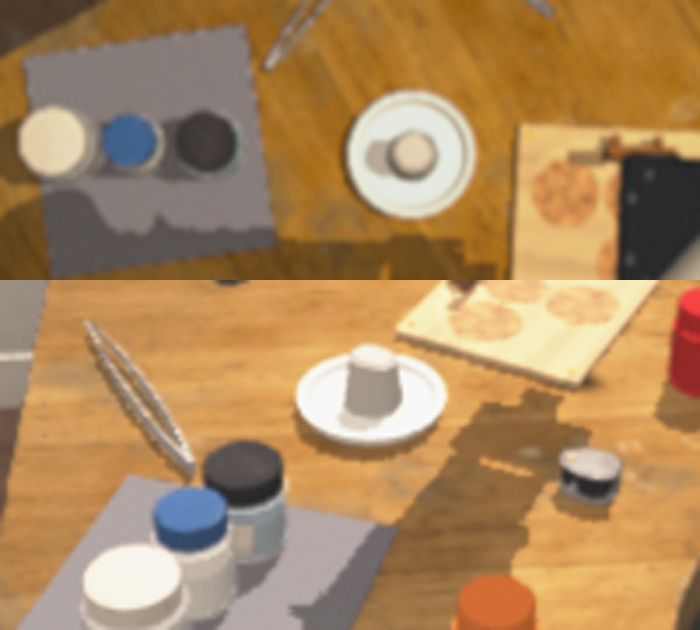

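Cone upright at the dish centre (414,153 against dish centre 411,154), all three jars upright on the mat. I'll put the jars back now.

```bash
python3 - <<'E'
import bench as b
from h import *
for n in("mid","small","large"):
    pick(b,MAT[n],.0178,MX); place(b,SEAT[n],.020,OR[n])
b.move_to([.50,.15,.28],MX)
s=b.get_image("scene")["frame"];d=shot(b,"t4");f2=d["frame"]
z=lambda im,r,k:cv2.resize(im[r[0]:r[1],r[2]:r[3]],None,fx=k,fy=k,interpolation=cv2.INTER_CUBIC)
cv2.imwrite("pics/t4.png",np.vstack([z(f2,(160,245,280,430),4),z(s,(160,222,270,420),4)]))
a=np.load("top0.npz")["frame"]
P0=cloud(dict(np.load("top0.npz")));P1=cloud(d)
h=lambda f:cv2.cvtColor(f,cv2.COLOR_BGR2HSV)
for n,lo in dict(large=.053,mid=.047,small=.055).items():
    for P in(P0,P1):
        m=(P[...,2]>lo-.004)&(np.hypot(P[...,0]-SEAT[n][0],P[...,1]-SEAT[n][1])<.026);print(n,m.sum(),P[m].mean(0).round(4))
E
```

```text
gap 0.0434 F [ 0.8 -0.7 -1.5]
gap lifted 0.0436
F [-0.6  1.2  0.7] [ 0.4927 -0.3704  0.0208]
t 51.6
gap 0.0368 F [0.4 0.9 0.3]
gap lifted 0.0366
F [-0.9  0.1  0.2] [ 0.4501 -0.3233  0.0208]
t 61.3
gap 0.0469 F [ 0.5 -0.3  0.2]
gap lifted 0.047
F [ 0.1 -0.5  0.1] [ 0.4972 -0.2811  0.0208]
t 70.8
large 309 [ 0.4967 -0.2807  0.058 ]
large 303 [ 0.498  -0.2805  0.058 ]
mid 265 [ 0.492  -0.3703  0.0529]
mid 268 [ 0.4935 -0.3702  0.0526]
small 196 [ 0.4495 -0.323   0.0598]
small 197 [ 0.4494 -0.3245  0.06  ]
```

View pics/t4.png

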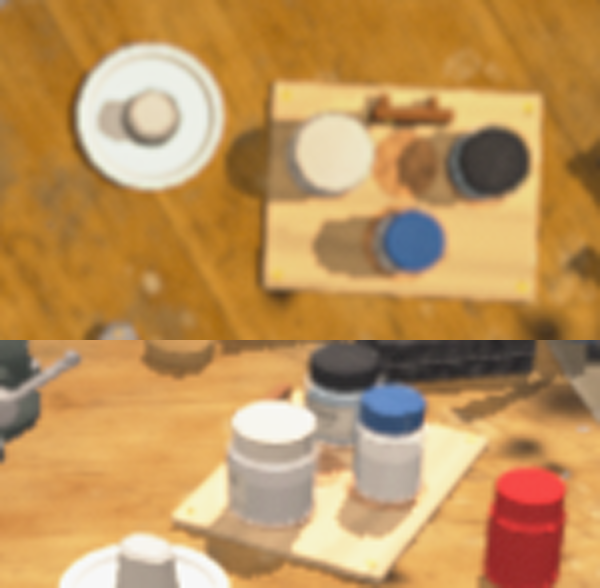

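All jars are upright on their own seats, within about 1.5 mm of where they started, and the cone is central in the dish at (151,116).

```bash
python3 -c "
from bench import *
print(job_done())"
```

```text
the job is handed in; nothing more can be done
None
```

The job is done and handed in at about 72 s of the 144 s allowed. I moved the large, middle and small jars to the mat, stood the cone in the dish, then put each jar back on its own seat.

**Last checks:**
- **Jars:** depth comparison puts all three within about 2 mm of where they started, at the same cap heights, so they are upright.
- **Cone:** it looked upright and within about 3 mm of the dish centre.
- **Bystanders:** I judged these only by eye. The tweezers and loupe looked unmoved in the picture taken after the cone was placed, and the wax in earlier ones. I did not measure them or check all three again at the end.
- **Robot:** the open gripper was clear of everything.

No check failed or disagreed.

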